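# Scan the asset label on a laptop

## Task

Take the hand-held barcode scanner out of its desk holder and read the barcode label on the lid of the closed laptop that lies on the sloping stand: point the scanner at the middle of the label, square to the lid and about 10 cm off, with its scan line running across all the bars, and hold it steady there for a full second. Then put the scanner back nose down in its holder, right to the bottom of the pocket before you let go of it. Do not touch the laptop or the lamp that hangs over it, and leave the other things on the desk where they are.

Things in the scene. Friction and masses are not known exactly. Their poses are not given: they have to be found in the camera images.
- scanner: Loose inline barcode scanner, 150 mm long, about 180 g, standing nose down in its holder. Origin: middle of the reading window on the nose end; z runs from nose to tail, so it reads along -z; its scan line runs along y. Black head: z = 1 to 59 mm, 34 mm (x) by 52 mm (y). It reads by itself when held still on a label 70 to 130 mm in front of the window; no trigger to pull.
- grip (a point): Point inside the scanner's grey barrel, on its long axis, 118 mm from the window: a good place to grip. Axes as the scanner's. The barrel has flat sides, 28 mm apart in x and 34 mm in y, and reaches from 59 mm before this point (towards the nose) to 32 mm past it (the tail end).
- seat (a point): Where the scanner's origin lies, its axes along this frame's, when it is home in the pocket and leaning on the pocket's front wall. z runs along the pocket out of its mouth, leaning 20 degrees from vertical to the holder's front (-x). The pocket is 44 mm (x) by 62 mm (y) inside, 55 mm deep, walls 4 mm; this point is 5 mm off its middle towards -x, at its floor.
- holder: Fixed desk holder of the scanner: black foot plate 150 mm (x) by 110 mm (y), 10 mm high, with the leaning pocket above it; the pocket's rim is at most 105 mm above the desk. Origin: under the middle of the foot plate.
- label (a point): Middle of the white barcode label, 38 mm by 76 mm, stuck on the laptop's lid. Its z axis is the outward normal of the lid; y runs along the label's long side, across the bars (the bars themselves run along x, 28 mm long, and fill 64 mm along y).
- laptop: Closed grey laptop, 210 (x) by 300 (y) by 16 mm, and the tray under it, as one on a stiff hinge. Origin: on the hinge, 112 mm above the desk; x points up the slope, away from the robot; z is normal to the lid. Lid top at z = 30 mm; it spans x = -109 to 101, y = -150 to 150 mm; lips at the lower edge reach z = 36 mm. Slope 34 to 41 degrees. Label's middle: x = 0, y = 85 mm.
- lamp: Fixed desk lamp; its straight light bar hangs over the laptop. Origin: on the desk straight below the bar's middle. The bar lies along y, from y = -208 to 208 mm, 30 mm wide (x), 14 mm thick, its underside 341 mm above the desk; it is carried at y = -200 mm (the laptop's right-hand side) by an upright post 16 mm thick with a cap up to 368 mm, on a round foot 124 mm across.
- mug: White mug, 80 mm across, 92 mm high; leave it alone. Origin: under its middle.
- mouse: White computer mouse, 105 by 60 mm, 34 mm high; leave it alone. Origin: under its middle.
- succulent: Small green plant in a white pot, 80 mm across, 128 mm high over all; leave it alone. Origin: under its middle.
There are look-alikes about, which are no part of the job. What is shaped like the holder but orange is not meant.

How it is judged:
By the outcome, as a careful person would: the job done as asked, in the order asked, and still so for the second after the job is handed in, with the robot touching nothing.
It also fails if it takes over 45 s, if anything falls off the work surface, if the arm or the gripper's body presses on something with over 40 N, if the wrist force passes 120 N, or if a joint passes its speed limit or range.

## Robot

A 6-joint arm with a two-finger parallel gripper is mounted at the origin on the work surface. World frame = base frame: x ahead of the robot, y to its left, z up, the work surface at z = 0. Lengths are in m, angles in rad, forces in N, time in s.
With the tool pointing down it reaches from about 0.3 to 0.75 m from the base axis. Payload 8.5 kg.
Tool frame: the origin (TCP) lies on the centre line of the jaws, within the pads' length; the fingertips stand 11 mm ahead of it and the grasp point (between the pads) lies 8 mm behind it; z points along the fingers, y is the line along which they close (so a half turn about z gives the same grasp; the last joint's range is limited). The gripper opens to 85 mm and grips with 20 to 120 N. Pads are 22 mm wide; open, the fingers measure 114 mm over their backs; the gripper's body (76 mm by 85 mm) begins 54 mm behind the grasp point. The pads swing forward as they close: fully open they stand 13 mm farther back than shut.
Start: joints at [-1.397, 0.381, 1.297, -0, 1.464, -0.215], TCP at [0.208, -0.509, 0.242] pointing down, gripper open.
Joint ranges: [-3.11, 3.11], [-0.89, 2.33], [0.22, 2.48], [-1.42, 4.56], [0.17, 2.85], [-2.88, 2.88]. Speed limits (rad/s): [2.39, 2.39, 3.14, 3.14, 3.14, 3.14].

## Interface

Orientations are given as a rotation vector (axis times angle).
In Python, from rig import arm gives the robot as it stands. The module is installed in compiled form; this text tells all that it offers.
- The arm moves only by the tool apply_moves, never from a script. Its argument "series" is a list of rows, each a list of 3 entries, a list of its own where there are three numbers: the shift along the tool's x, y, z in units of 0.075 m (1.0 is 0.075 m), then the turn about the tool's z in units of pi rad (1.0 is pi rad), then the opening, from 0 (shut) to 1 (fully open). In form: [[[tx, ty, tz], yaw, hand], ...]. A call has 1 to 20 rows; each row shifts and turns the commanded pose from where the row before left it, along the tool's axes as they then stand; what a row does not reach is not made up. A row lasts 1/12 s, in which the tool goes at most 41.7 mm and 7.16 degrees, less where a joint would pass 70% of its speed; a pose out of reach is approached as far as the arm can. A call with a number of a shift or a turn outside -1 to 1 is refused whole. A call with a gripper value outside its range is refused whole. The fingers move at their own pace and stop on an object; the grip force is fixed at half the most. Time passes only in rows, so rows that do not move let the fingers close. It gives the time, the measured TCP pose, the force, the opening and the grip force at its end, in the units of the state.
- arm.observe(): the state, without advancing time (a new reading comes with each control period).
- arm.snapshot(name): name is "side" or "top" or "wrist"; returns a dict with "frame" (420x560x3 uint8, blue, green, red), "depth" (420x560 float32, m along the optical axis (not along the pixel's ray), 0 where there is no reading), "fx", "fy", "cx", "cy" (pixels), "pose" (4x4, takes a point from camera to world coordinates). Camera axes: x right, y up, looking along -z (the intrinsics and any distortion apply to the point x, -y, -z); pixel columns grow to the right and rows downward; lengths in m; the calibration is good to about 2 mm. A picture is of the moment at which its call begins.
- arm.sign_off(): hands the job in; it is judged then, once.
The state is a dict: "t": time; "joint_pos": joint angles; "joint_velocities": joint speeds; "joint_torque": joint torques, N m; "tcp_pos": TCP position; "tcp_rot": TCP orientation; "ft_force": force on the tool from outside, world axes, zero at the start; "torque": the same for the moment, N m; "grip_width": opening from 0.0 (shut) to 1.0 (fully open); "finger_force": force on a finger pad.
Only numpy, scipy, OpenCV 4.12 (cv2) and the standard library are available. Lean on these libraries where they do the work, as an engineer would, in place of code of your own. Each camera call takes 0.05 s, during which the arm holds its last target. There are 200 camera calls.

## Working session

There is one attempt and no reset: what is moved stays moved. The work goes in short steps, Python scripts to look and compute and a tool call to move; the robot and the scene stay as the last step left them, time stands still between calls to the robot, and variables do not carry over. Pictures are saved under pics/ and viewed, at most 10 in all, crops included, and the job is handed in when it is done.

Besides the shell and the picture viewer there is one more tool, called after ">>>" in YAML: its name, and indented under it one key for each argument. apply_moves: Moves the arm, as the interface text tells. Its arguments: {"type":"object","properties":{"series":{"type":"array","items":{"type":"array"}}},"required":["series"]}

```bash
mkdir -p pics
cat > h.py <<'E'
from rig import arm
import numpy as np, cv2
from scipy.spatial.transform import Rotation as R
def snap(n,save=None):
    s=arm.snapshot(n)
    if save: cv2.imwrite(f'pics/{save}.png',s['frame'])
    np.savez(f'{n}.npz',**s); return s
def cloud(s):
    d=s['depth'];v,u=np.mgrid[0:d.shape[0],0:d.shape[1]]
    p=np.stack([(u-s['cx'])/s['fx']*d,-(v-s['cy'])/s['fy']*d,-d],-1)
    T=s['pose'];return p@T[:3,:3].T+T[:3,3]
E
python3 - <<'E'
from h import *
a=snap('top');b=snap('side');
cv2.imwrite('pics/a.png',a['frame']);cv2.imwrite('pics/b.png',b['frame'])
for s in(a,b):print({k:s[k] for k in s if k not in('frame','depth')})
print(arm.observe())
E
```

```text
{'fx': 407.3791620269587, 'fy': 407.3791620269587, 'cx': 281.56216479705154, 'cy': 205.88858305299738, 'pose': array([[-0.01565771,  0.98533461, -0.16991335,  0.36629294],
       [-0.9998591 , -0.0144014 ,  0.00862385,  0.15029026],
       [ 0.00605039,  0.17002444,  0.98542127,  1.27826496],
       [ 0.        ,  0.        ,  0.        ,  1.        ]])}
{'fx': 477.03117866627605, 'fy': 477.03117866627605, 'cx': 281.6139264484924, 'cy': 210.75873941156942, 'pose': array([[-0.99461537,  0.08426334, -0.06033207,  0.4422918 ],
       [-0.10326724, -0.75680788,  0.64542832,  1.08486718],
       [ 0.00872616,  0.64818325,  0.76143439,  1.2303028 ],
       [ 0.        ,  0.        ,  0.        ,  1.        ]])}
{'t': 0.1, 'joint_pos': array([-1.39728866e+00,  3.81135574e-01,  1.29815534e+00,  7.25426677e-06,
        1.46361020e+00, -2.15294684e-01]), 'joint_velocities': array([ 0.00155514, -0.00063997, -0.00287002, -0.00047658,  0.00020484,
        0.00083271]), 'joint_torque': array([ 3.93777707e-03, -4.49226022e+01, -2.31654382e+01, -2.15653981e-04,
        3.65196465e-03,  4.96442482e-06]), 'tcp_pos': array([ 0.20845288, -0.5087005 ,  0.24177977]), 'tcp_rot': array([-3.08113297e+00, -6.06635916e-01, -5.42436100e-05]), 'ft_force': array([-0.05239539,  0.01253552, -1.01664416]), 'torque': array([-0.04215381,  0.03785918,  0.01033784]), 'finger_force': 0.0, 'grip_width': 0.9992665327032131}
```

View pics/a.png

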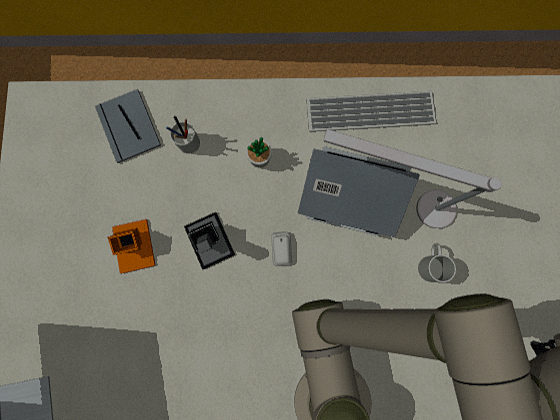

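View pics/b.png

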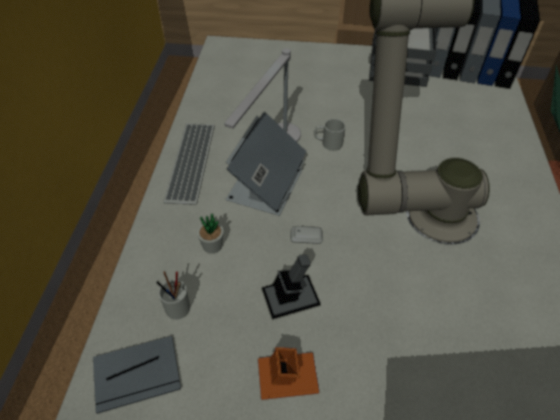

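Run:
```python
from h import *
a=dict(np.load('top.npz'));b=dict(np.load('side.npz'))
def crop(s,x0,y0,w,h,k): return cv2.resize(cv2.convertScaleAbs(s['frame'][y0:y0+h,x0:x0+w],alpha=1.8,beta=15),(w*k,h*k),interpolation=cv2.INTER_CUBIC)
m=np.zeros((600,800,3),np.uint8)
for im,x,y in((crop(a,180,205,66,66,6),0,0),(crop(b,255,245,66,72,6),400,0),(crop(a,305,165,45,40,4),0,400),(crop(b,240,150,40,40,4),400,435)):
    hh=min(im.shape[0],600-y);m[y:y+hh,x:x+im.shape[1]]=im[:hh]
cv2.imwrite('pics/c.png',m)
# lid plane from both cams
for n,s,(u0,u1,v0,v1) in(('top',a,(320,395,160,215)),('side',b,(250,290,135,185))):
    P=cloud(s)[v0:v1,u0:u1].reshape(-1,3);P=P[(P[:,2]>.06)&(P[:,2]<.25)]
    for _ in range(4):
        c=P.mean(0);n_=np.linalg.svd(P-c,full_matrices=False)[2][2];n_*=np.sign(n_[2]);P=P[abs((P-c)@n_)<.004]
    print(n,c,n_,np.degrees(np.arccos(n_[2])),len(P))
P=cloud(a)
for uv in((314,186),(327,187),(340,188),(209,240),(335,134),(495,185)):print(uv,P[uv[1],uv[0]])
P=cloud(b);print('sideLabel',P[174,260])
# heights of things near holder
for n,s in(('top',a),('side',b)):
    P=cloud(s).reshape(-1,3);q=P[(abs(P[:,0]-.33)<.12)&(abs(P[:,1]-.33)<.1)&(P[:,2]>.11)]
    print(n,len(q),q.min(0),q.max(0),q.mean(0))
```

```text
top [ 0.60935181 -0.07175059  0.14546732] [-0.61563135  0.15928784  0.77176772] 39.487104558098444 3683
side [ 0.59169509 -0.06635984  0.13189329] [-0.6200487   0.15874454  0.76833572] 39.795327792163114 1737
(314, 186) [0.62074588 0.04588814 0.13185645]
(327, 187) [0.61666508 0.00884655 0.13458574]
(340, 188) [ 0.61134242 -0.02708791  0.14315171]
(209, 240) [0.4682644  0.34324822 0.14688467]
(335, 134) [0.69558183 0.01315325 0.35841545]
(495, 185) [ 0.56471261 -0.3482217   0.36809642]
sideLabel [0.61434467 0.00991874 0.135648  ]
top 70 [0.4333529  0.33423403 0.16625165] [0.44954281 0.36968398 0.18421344] [0.44363776 0.3531439  0.17781788]
side 97 [0.43181442 0.33676048 0.12699526] [0.44986631 0.37567936 0.18742674] [0.4430839  0.36258358 0.16936688]
```

View pics/c.png

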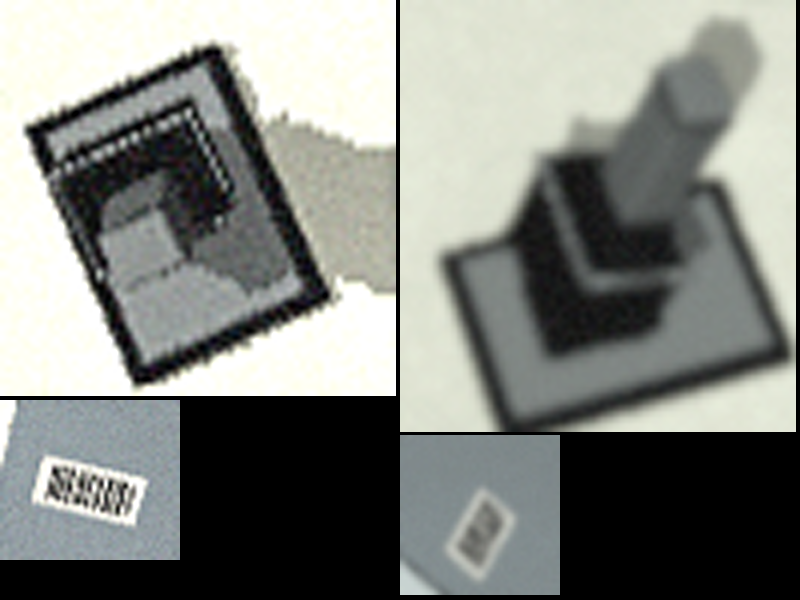

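The black holder at top px (209,240), with the grey barrel standing in it (tail near (203,246)), is the one meant. The look-alike at (132,243) is orange and empty. The label is at top px (327,187), and its bars are stacked across its long side.

Run:
```python
from h import *
a=dict(np.load('top.npz'));b=dict(np.load('side.npz'))
def ray(s,u,v,z):
    d=s['pose'][:3,:3]@np.array([(u-s['cx'])/s['fx'],-(v-s['cy'])/s['fy'],-1]);o=s['pose'][:3,3];return o+d*(z-o[2])/d[2]
C=np.array([ray(a,180+x/6-.5,205+y/6-.5,.01) for x,y in((32,128),(215,45),(328,297),(143,383))])
print(C.mean(0));e1=(C[0]+C[1]-C[2]-C[3])/2;e2=(C[0]+C[3]-C[1]-C[2])/2
print('x len/ang',np.linalg.norm(e1),np.degrees(np.arctan2(e1[1],e1[0])),'y',np.linalg.norm(e2),np.degrees(np.arctan2(e2[1],e2[0])))
# tail face: top-camera cloud above .17 ; side cloud
for s in(a,b):
    P=cloud(s).reshape(-1,3);q=P[(abs(P[:,0]-.45)<.05)&(abs(P[:,1]-.35)<.05)&(P[:,2]>.172)];print('tail',len(q),q.mean(0),q.min(0),q.max(0))
for x,y in((145,247),):print('tail ray',ray(a,180+x/6-.5,205+y/6-.5,.18))
for x,y in((697,90),):print('tail side',ray(b,255+(x-400)/6-.5,245+y/6-.5,.18))
# top face plane fit & barrel pixels
P=cloud(a)
for v in range(237,252):print(v,np.round(P[v,198:212,2]*1000).astype(int))
n=np.array([-.618,.159,.77]);print('n heading',np.degrees(np.arctan2(-n[1],-n[0])))
o=arm.observe();print(R.from_rotvec(o['tcp_rot']).as_matrix().round(4))
```

```text
[0.4810937  0.36540742 0.01      ]
x len/ang 0.1453272175818735 24.343471291811156 y 0.10372155498305999 114.12576629098972
tail 138 [0.45137232 0.35306608 0.1794689 ] [0.4333529  0.3348162  0.17228498] [0.46863131 0.37351578 0.18642183]
tail 128 [0.45058823 0.35806335 0.1794713 ] [0.43181442 0.33676048 0.17256394] [0.46819864 0.37552445 0.18917779]
tail ray [0.45025777 0.35169398 0.18      ]
tail side [0.44869979 0.35743934 0.18      ]
237 [111 116 122 128 131 141 142 151 157 154 140 118 108 101]
238 [122 131 132 142 148 156 156 164 167 165 154 127 107 102]
239 [135 143 144 152 157 165 171 178 178 174 159 142 117 101]
240 [153 154 159 165 173 175 183 179 180 183 176 147 124 106]
241 [160 169 174 177 185 182 185 184 183 181 176 155 137 120]
242 [176 175 180 184 183 185 181 185 183 186 179 169 149 120]
243 [180 182 180 184 183 178 182 182 178 181 179 176 155  83]
244 [184 183 181 183 184 183 179 181 185 182 180 173 165  26]
245 [183 181 179 184 186 183 182 179 181 179 182 177 169  11]
246 [182 184 181 182 181 180 178 184 178 179 180 175 179   8]
247 [179 181 175 176 179 181 177 177 183 174 178 176 177 166]
248 [181 184 177 179 180 178 176 178 175 178 177 173 175  11]
249 [179 182 179 179 180 178 179 178 176 177 172  12  13   9]
250 [  7 179 175 178 176 178 175 179 175  14  12  11   8  11]
251 [ 12 172 178 180 174 177 176   9  10  10  12   7   9  12]
n heading -14.428226721785718
[[ 9.254e-01  3.791e-01 -2.000e-04]
 [ 3.791e-01 -9.254e-01  1.300e-03]
 [ 3.000e-04 -1.300e-03 -1.000e+00]]
```

>>> apply_moves:
  series:
    - [[0.3, -0.4, 0], 0, 1]
    - [[0.3, -0.4, 0], 0, 1]
    - [[0.3, -0.4, 0], 0, 1]
    - [[0.3, -0.4, 0], 0, 1]
    - [[0.3, -0.4, 0], 0, 1]
    - [[0.3, -0.4, 0], 0, 1]
    - [[0.3, -0.4, 0], 0, 1]
    - [[0.3, -0.4, 0], 0, 1]
    - [[0.3, -0.4, 0], 0, 1]
    - [[0.3, -0.4, 0], 0, 1]
    - [[0.3, -0.4, 0], 0, 1]
    - [[0.3, -0.4, 0], 0, 1]
    - [[0.3, -0.4, 0], 0, 1]
    - [[0.3, -0.4, 0], 0, 1]
    - [[0.35, -0.3, 0], 0, 1]
    - [[0.35, -0.3, 0], 0, 1]
    - [[0.35, -0.3, 0], 0, 1]
    - [[0.35, -0.3, 0], 0, 1]
    - [[0.3, -0.3, 0], 0, 1]
    - [[0, 0, 0], -0.0106, 1]

```text
t: 1.77
tcp_pos: [0.4172, 0.1554, 0.2418]
tcp_rot: [-3.069, -0.664, -0.0]
ft_force: [-2.0, -0.7, -0.4]
grip_width: 1.001
finger_force: 0.0
```

>>> apply_moves:
  series:
    - [[0.27, -0.37, 0], 0, 1]
    - [[0.27, -0.37, 0], 0, 1]
    - [[0.27, -0.37, 0], 0, 1]
    - [[0.27, -0.37, 0], 0, 1]
    - [[0.27, -0.37, 0], 0, 1]
    - [[0.27, -0.37, 0], 0, 1]
    - [[0, 0, 0], 0, 1]

```text
t: 2.35
tcp_pos: [0.4588, 0.3576, 0.2411]
tcp_rot: [-3.07, -0.664, 0.001]
ft_force: [-0.3, 0.1, -0.1]
grip_width: 1.003
finger_force: 0.0
```

Run:
```python
from h import *
s=snap('wrist');cv2.imwrite('pics/w1.png',cv2.convertScaleAbs(s['frame'],alpha=1.6,beta=10))
P=cloud(s);o=arm.observe();print(o['tcp_pos'],o['joint_pos'])
q=P.reshape(-1,3);q=q[(abs(q[:,0]-.45)<.05)&(abs(q[:,1]-.355)<.05)&(q[:,2]>.165)&(q[:,2]<.195)];print(len(q),q.mean(0),q.min(0),q.max(0))
print(cv2.minAreaRect((q[:,:2]*1000).astype(np.float32)))
```

```text
[0.45851179 0.35539377 0.24111701] [4.55322025e-01 4.35357494e-01 1.21186105e+00 2.22904703e-04
 1.49576392e+00 1.60088295e+00]
2261 [0.45377144 0.35730889 0.17871505] [0.43093056 0.33557896 0.1650034 ] [0.47090497 0.37657718 0.18556106]
((451.17333984375, 356.1680908203125), (32.65515899658203, 34.111515045166016), 24.045211791992188)
```

View pics/w1.png

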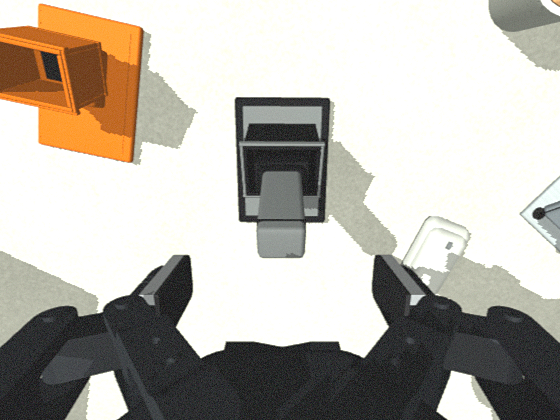

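The wrist view shows the scanner's tail at px (281,235), centred between the jaws and square to them. I'm going down to grip.

>>> apply_moves:
  series:
    - [[0.04, 0, 0.3], 0, 1]
    - [[0, 0, 0.3], 0, 1]
    - [[0, 0, 0.3], 0, 1]
    - [[0, 0, 0.27], 0, 1]
    - [[0, 0, 0.15], 0, 1]
    - [[0, 0, 0], 0, 1]
    - [[0, 0, 0], 0, 0]
    - [[0, 0, 0], 0, 0]
    - [[0, 0, 0], 0, 0]
    - [[0, 0, 0], 0, 0]
    - [[0, 0, 0], 0, 0]
    - [[0, 0, 0], 0, 0]
    - [[0, 0, 0], 0, 0]
    - [[0, 0, 0], 0, 0]

```text
t: 3.57
tcp_pos: [0.4617, 0.3547, 0.1442]
tcp_rot: [-3.071, -0.658, -0.002]
ft_force: [-0.4, 1.0, 6.1]
grip_width: 0.39
finger_force: 59.9
```

>>> apply_moves:
  series:
    - [[-0.04, 0, -0.11], 0, 0]
    - [[-0.04, 0, -0.11], 0, 0]
    - [[-0.04, 0, -0.11], 0, 0]
    - [[-0.04, 0, -0.11], 0, 0]
    - [[0, 0, 0], 0, 0]
    - [[-0.056, 0, 0.015], 0, 0]
    - [[-0.056, 0, 0.015], 0, 0]
    - [[-0.056, 0, 0.015], 0, 0]
    - [[-0.056, 0, 0.015], 0, 0]
    - [[-0.05, 0, 0.024], 0, 0]
    - [[-0.05, 0, 0.024], 0, 0]
    - [[-0.05, 0, 0.024], 0, 0]
    - [[-0.05, 0, 0.024], 0, 0]
    - [[0, 0, 0], 0, 0]
    - [[0, 0, 0], 0, 0]

```text
t: 4.82
tcp_pos: [0.4209, 0.3362, 0.1643]
tcp_rot: [3.071, 0.658, -0.003]
ft_force: [2.0, 1.3, 3.0]
grip_width: 0.389
finger_force: 59.8
```

```bash
cat >> h.py <<'E'
def axis_fit(s):
    """fit head+barrel cloud near the gripper: returns points in tool frame"""
    o=arm.observe();Rt=R.from_rotvec(o['tcp_rot']).as_matrix();return (cloud(s)-o['tcp_pos'])@Rt
E
python3 - <<'E'
from h import *
o=arm.observe();print(o['tcp_pos'],o['ft_force'],o['torque'],o['finger_force'])
s=snap('side');w=snap('wrist')
c=cv2.resize(cv2.convertScaleAbs(s['frame'][230:320,250:350],alpha=1.8,beta=15),(400,360))
m=np.zeros((400,800,3),np.uint8);m[:360,:400]=c
m[:300,400:]=cv2.resize(cv2.convertScaleAbs(w['frame'],alpha=1.6),(400,300));cv2.imwrite('pics/d.png',m)
E
```

```text
[0.42094404 0.33623541 0.16429944] [1.99625068 1.30029519 2.96956378] [ 0.46428426 -0.51818412  0.01113419] 59.79003846645355
```

View pics/d.png

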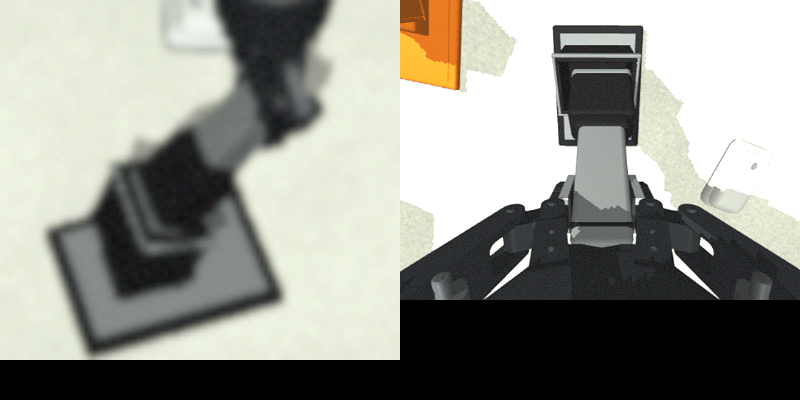

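```bash
cat > tilt.py <<'E'
from h import *
s=snap('wrist');Q=axis_fit(s)
def fit(u0,u1,v0,v1):
    P=Q[v0:v1,u0:u1].reshape(-1,3);P=P[s['depth'][v0:v1,u0:u1].ravel()>0]
    P=P[abs(P-np.median(P,0)).max(1)<.06]
    for _ in range(5):
        c=P.mean(0);n=np.linalg.svd(P-c,full_matrices=False)[2][2];n*=np.sign(n[0]);P=P[abs((P-c)@n)<.003]
    # tool frame: x_s=(cos,.,-sin lean) (z down)
    print('c',c.round(4),'n',n.round(3),'lean',np.degrees(np.arctan2(-n[2],n[0])).round(2),'grip-centre dist',np.round(c@n-np.array([0,0,-.008])@n,4),len(P))
fit(268,302,190,265)
o=arm.observe();print(o['tcp_pos'],o['ft_force'])
if __name__=='__main__':
    for v in range(100,285,8):print(v,Q[v,285].round(3))
E
python3 tilt.py
```

```text
c [ 0.0226  0.0005 -0.0017] n [ 0.775  0.    -0.632] lean 39.2 grip-centre dist 0.0135 2536
[0.42116337 0.33628666 0.16420572] [1.80914454 1.12530064 1.43701742]
100 [0.082 0.001 0.066]
108 [0.077 0.001 0.061]
116 [0.072 0.001 0.053]
124 [0.068 0.001 0.049]
132 [0.063 0.001 0.044]
140 [0.059 0.001 0.038]
148 [0.055 0.001 0.033]
156 [0.051 0.001 0.03 ]
164 [0.047 0.001 0.026]
172 [0.043 0.001 0.024]
180 [0.04  0.001 0.02 ]
188 [0.037 0.001 0.016]
196 [0.034 0.001 0.012]
204 [0.03  0.001 0.009]
212 [0.028 0.001 0.004]
220 [0.024 0.001 0.002]
228 [ 0.022  0.001 -0.002]
236 [ 0.019  0.001 -0.005]
244 [ 0.017  0.001 -0.01 ]
252 [ 0.014  0.001 -0.011]
260 [ 0.012  0.001 -0.015]
268 [ 0.01   0.001 -0.018]
276 [ 0.007  0.001 -0.02 ]
284 [ 0.005  0.001 -0.023]
```

>>> apply_moves:
  series:
    - [[-0.085, 0, -0.105], 0, 0]
    - [[-0.085, 0, -0.105], 0, 0]
    - [[-0.085, 0, -0.105], 0, 0]
    - [[-0.085, 0, -0.105], 0, 0]
    - [[0, 0, -0.25], 0, 0]
    - [[0, 0, -0.35], 0, 0]
    - [[0, 0, -0.35], 0, 0]
    - [[0, 0, -0.3], 0, 0]
    - [[0, 0, 0], 0.036, 0]
    - [[0, 0, 0], 0.036, 0]
    - [[0, 0, 0], 0.036, 0]
    - [[0, 0, 0], 0.036, 0]
    - [[0, 0, 0], 0.036, 0]
    - [[0, 0, 0], 0.036, 0]
    - [[0, 0, 0], 0, 0]

```text
t: 6.22
tcp_pos: [0.3972, 0.3256, 0.2897]
tcp_rot: [3.114, -0.408, -0.003]
ft_force: [0.2, -0.1, -2.9]
grip_width: 0.393
finger_force: 60.0
```

```bash
python3 tilt.py
python3 - <<'E'
from h import *
o=arm.observe();M=R.from_rotvec(o['tcp_rot']).as_matrix();print(np.degrees(np.arctan2(M[1,0],M[0,0])),o['joint_pos'])
G=np.array([.4823,.0437,.2947]);print(((G-o['tcp_pos'])@M/.075).round(3))
E
```

```text
c [ 0.0221  0.001  -0.0015] n [ 0.779  0.003 -0.627] lean 38.85 grip-centre dist 0.0131 2538
[0.39737023 0.325686   0.28971217] [-0.16301536  0.09453247 -1.86871177]
100 [0.082 0.002 0.067]
108 [0.077 0.002 0.061]
116 [0.072 0.002 0.056]
124 [0.067 0.002 0.049]
132 [0.063 0.002 0.045]
140 [0.059 0.002 0.04 ]
148 [0.055 0.002 0.034]
156 [0.051 0.002 0.031]
164 [0.047 0.002 0.027]
172 [0.043 0.002 0.023]
180 [0.039 0.002 0.02 ]
188 [0.036 0.001 0.015]
196 [0.033 0.001 0.012]
204 [0.03  0.001 0.008]
212 [0.027 0.001 0.004]
220 [0.024 0.001 0.   ]
228 [ 0.021  0.001 -0.003]
236 [ 0.019  0.001 -0.006]
244 [ 0.016  0.001 -0.009]
252 [ 0.014  0.001 -0.012]
260 [ 0.011  0.001 -0.015]
268 [ 0.009  0.001 -0.018]
276 [ 0.007  0.001 -0.02 ]
284 [ 0.004  0.001 -0.023]
-14.570383172322991 [4.55825266e-01 2.86406155e-01 1.30185257e+00 3.68146178e-05
 1.55542811e+00 2.28092107e+00]
[ 2.042  3.354 -0.065]
```

>>> apply_moves:
  series:
    - [[0.1, 0.17, 0], 0, 0]
    - [[0.2, 0.33, -0.01], 0, 0]
    - [[0.23, 0.37, -0.01], 0, 0]
    - [[0.23, 0.37, -0.01], 0, 0]
    - [[0.23, 0.37, -0.01], 0, 0]
    - [[0.23, 0.37, -0.01], 0, 0]
    - [[0.23, 0.37, -0.01], 0, 0]
    - [[0.23, 0.37, 0], 0, 0]
    - [[0.21, 0.36, 0], 0, 0]
    - [[0.15, 0.2, 0], 0, 0]
    - [[0.1, 0.07, 0], 0, 0]
    - [[0, 0, 0], 0, 0]
    - [[0, 0, 0], 0, 0]

```text
t: 7.35
tcp_pos: [0.4894, 0.0429, 0.2942]
tcp_rot: [-3.116, 0.399, 0.002]
ft_force: [-0.3, 0.3, -2.8]
grip_width: 0.385
finger_force: 60.5
```

```bash
python3 tilt.py | head -2
python3 - <<'E'
from h import *
w=dict(np.load('wrist.npz'));s=snap('side');t=snap('top')
m=np.zeros((600,800,3),np.uint8);m[:300,:400]=cv2.resize(cv2.convertScaleAbs(w['frame'],alpha=1.6),(400,300))
m[:300,400:]=cv2.resize(cv2.convertScaleAbs(s['frame'][90:240,200:400],alpha=1.8,beta=15),(400,300))
m[300:,:400]=cv2.resize(cv2.convertScaleAbs(t['frame'][120:270,250:450],alpha=1.6),(400,300))
cv2.imwrite('pics/e.png',m)
E
```

```text
c [ 0.0225  0.0012 -0.0015] n [ 0.778  0.004 -0.629] lean 38.95 grip-centre dist 0.0134 2536
[0.4892567  0.04332    0.29430895] [ 0.3285962   0.86553424 -1.29665964]
```

View pics/e.png

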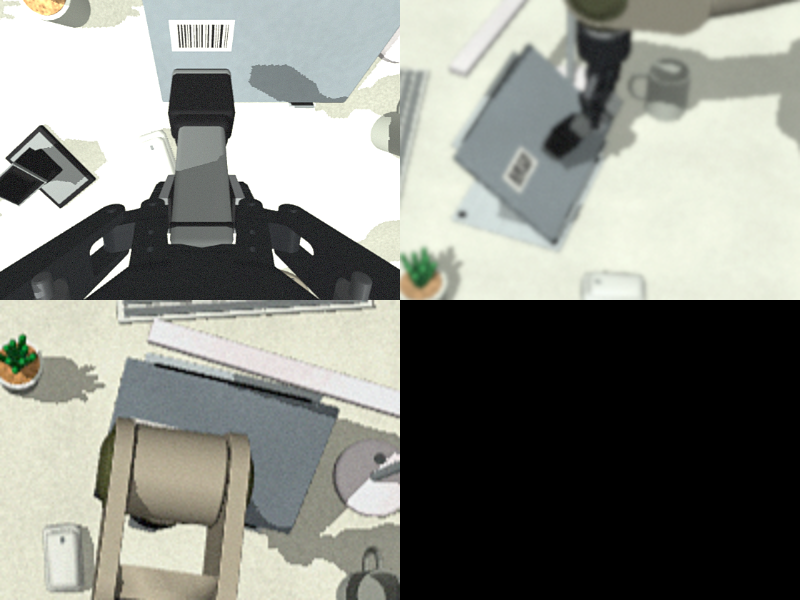

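The wrist view shows the label upright at px (283,50), straight ahead of the scanner's nose. I'll work out the final aim from this view.

Run:
```python
from h import *
s=dict(np.load('wrist.npz'));Q=axis_fit(s);f=s['frame'].astype(int)
g=f.min(2)[20:80,215:350];
m=(s['frame'].min(2)>150).astype(np.uint8);m=cv2.morphologyEx(m,cv2.MORPH_CLOSE,np.ones((7,7)))
n,l,st,ce=cv2.connectedComponentsWithStats(m)
k=[i for i in range(1,n) if abs(ce[i]-(283,50)).max()<12 and st[i,4]>500];print([(st[i],ce[i]) for i in k])
P=Q[5:90,215:370].reshape(-1,3);P=P[(s['depth'][5:90,215:370]>0).ravel()]
for _ in range(6):
    c=P.mean(0);nn=np.linalg.svd(P-c,full_matrices=False)[2][2];nn*=-np.sign(nn[2]);P=P[abs((P-c)@nn)<.004]
print('lid n tool',nn,'slope',np.degrees(np.arctan2(-nn[0],-nn[2])),len(P))
u,v=ce[k[0]] if k else (283,50)
d=[ (u-s['cx'])/s['fx'],-(v-s['cy'])/s['fy'],-1];o=arm.observe();M=R.from_rotvec(o['tcp_rot']).as_matrix()
d=M.T@s['pose'][:3,:3]@d;p0=(s['pose'][:3,3]-o['tcp_pos'])@M
L=p0+d*((c-p0)@nn)/(d@nn);print('label tool',L,'world',M@L+o['tcp_pos'])
th=np.radians(38.9);a=np.array([-np.sin(th),0,-np.cos(th)])
G=np.array([0,.0008,-.008]);W=G-.118*a
print('window',W,'gap along n',(W-L)@nn);t=((L-W)@nn)/(a@nn);H=W+t*a;print('hit-label',H-L,t)
# label yaw: rect
r=cv2.minAreaRect(np.argwhere(l==k[0])[:,::-1].astype(np.float32));print(r)
c0=cv2.boxPoints(r);pts=[Q[int(np.clip(y,0,419)),int(x)] for x,y in c0];print(np.round(pts,4))
# find nose edge
for v in range(85,112,2):print(v,Q[v,283].round(3),f[v,283])
```

```text
[(array([ 236,   28,   93,   44, 3864], dtype=int32), array([282.02406832,  49.04736025]))]
lid n tool [-6.37534531e-01 -7.41312110e-04 -7.70421425e-01] slope 39.60823342177434 13123
label tool [0.13103238 0.00033707 0.15778195] world [0.61594359 0.01029593 0.13663572]
window [0.07409964 0.0008     0.08383269] gap along n 0.09326833335409045
hit-label [ 0.00164082  0.00046293 -0.00135825] -0.09327548487892627
((282.0, 49.499996185302734), (91.99998474121094, 42.99999237060547), -0.0)
[[ 0.1163 -0.0422  0.1704]
 [ 0.1443 -0.0376  0.1467]
 [ 0.1444  0.0383  0.1473]
 [ 0.1163  0.0429  0.1707]]
85 [0.104 0.001 0.179] [131 130 121]
87 [0.103 0.001 0.181] [132 129 118]
89 [0.101 0.001 0.183] [128 127 115]
91 [0.099 0.001 0.184] [127 125 118]
93 [0.098 0.001 0.186] [127 126 118]
95 [0.096 0.001 0.188] [131 130 122]
97 [0.084 0.001 0.069] [46 47 46]
99 [0.083 0.001 0.067] [87 92 88]
101 [0.081 0.001 0.065] [101 103  99]
103 [0.08  0.001 0.065] [30 30 30]
105 [0.079 0.001 0.063] [24 26 22]
107 [0.078 0.001 0.063] [28 24 24]
109 [0.077 0.001 0.061] [20 16 19]
111 [0.075 0.001 0.059] [28 28 23]
```

>>> apply_moves:
  series:
    - [[-0.04, 0, -0.025], 0, 0]
    - [[-0.04, 0, -0.025], 0, 0]
    - [[0, 0, 0], 0, 0]
    - [[0, 0, 0], 0, 0]
    - [[0, 0, 0], 0, 0]
    - [[0, 0, 0], 0, 0]
    - [[0, 0, 0], 0, 0]
    - [[0, 0, 0], 0, 0]
    - [[0, 0, 0], 0, 0]
    - [[0, 0, 0], 0, 0]
    - [[0, 0, 0], 0, 0]
    - [[0, 0, 0], 0, 0]
    - [[0, 0, 0], 0, 0]
    - [[0, 0, 0], 0, 0]
    - [[0, 0, 0], 0, 0]
    - [[0, 0, 0], 0, 0]
    - [[0, 0, 0], 0, 0]
    - [[0, 0, 0], 0, 0]
    - [[0, 0, 0], 0, 0]
    - [[0, 0, 0], 0, 0]

```text
t: 9.17
tcp_pos: [0.484, 0.0438, 0.2981]
tcp_rot: [3.116, -0.402, 0.0]
ft_force: [-0.2, -0.9, -2.2]
grip_width: 0.39
finger_force: 60.5
```

```bash
python3 tilt.py | head -2
```

```text
c [ 0.0222  0.0008 -0.0016] n [ 0.778 -0.004 -0.629] lean 38.96 grip-centre dist 0.0132 2540
[0.48393528 0.04383844 0.2981121 ] [-0.10186144 -0.70378363 -2.29552933]
```

>>> apply_moves:
  series:
    - [[-0.1, -0.17, 0], 0, 0]
    - [[-0.22, -0.35, 0.01], 0, 0]
    - [[-0.23, -0.37, 0.01], 0, 0]
    - [[-0.23, -0.37, 0.01], 0, 0]
    - [[-0.23, -0.37, 0.01], 0, 0]
    - [[-0.23, -0.37, 0.01], 0, 0]
    - [[-0.23, -0.37, 0.01], 0, 0]
    - [[-0.23, -0.37, 0.01], 0, 0]
    - [[-0.22, -0.35, 0.01], 0, 0]
    - [[-0.11, -0.19, 0.01], 0, 0]
    - [[0, 0, 0], -0.036, 0]
    - [[0, 0, 0], -0.036, 0]
    - [[0, 0, 0], -0.036, 0]
    - [[0, 0, 0], -0.036, 0]
    - [[0, 0, 0], -0.036, 0]
    - [[0, 0, 0], -0.036, 0]
    - [[0, 0, 0], 0, 0]

```text
t: 10.63
tcp_pos: [0.3991, 0.3205, 0.2914]
tcp_rot: [-3.07, -0.664, 0.0]
ft_force: [0.7, 1.0, -3.0]
grip_width: 0.388
finger_force: 60.6
```

```bash
python3 tilt.py | head -2
python3 - <<'E'
from h import *
o=arm.observe();M=R.from_rotvec(o['tcp_rot']).as_matrix();print(np.degrees(np.arctan2(M[1,0],M[0,0])))
print(((np.array([.4211,.3363,.1643])-o['tcp_pos'])@M/.075).round(3))
E
```

```text
c [ 0.0226  0.0004 -0.0016] n [ 0.777 -0.    -0.629] lean 38.98 grip-centre dist 0.0135 2541
[0.39909609 0.32040548 0.2913706 ] [-0.69787279 -0.60242677 -2.53488498]
24.06324308657414
[ 0.354 -0.074  1.694]
```

>>> apply_moves:
  series:
    - [[0.085, -0.074, 0.2], 0, 0]
    - [[0, 0, 0.3], 0, 0]
    - [[0, 0, 0.35], 0, 0]
    - [[0, 0, 0.3], 0, 0]
    - [[0, 0, 0.18], 0, 0]
    - [[0, 0, 0], 0, 0]
    - [[0, 0, 0], 0, 0]

```text
t: 11.27
tcp_pos: [0.4027, 0.3281, 0.1917]
tcp_rot: [3.073, 0.654, -0.001]
ft_force: [0.6, 0.5, -2.4]
grip_width: 0.388
finger_force: 60.6
```

```bash
python3 tilt.py | head -2
python3 - <<'E'
from h import *
s=dict(np.load('wrist.npz'));cv2.imwrite('pics/f.png',cv2.convertScaleAbs(s['frame'],alpha=1.8,beta=15))
E
```

```text
c [ 0.0222  0.0006 -0.0007] n [ 0.779  0.001 -0.627] lean 38.81 grip-centre dist 0.0127 2542
[0.40308659 0.32829303 0.19251705] [ 0.07628499  0.45503444 -1.01665452]
```

View pics/f.png

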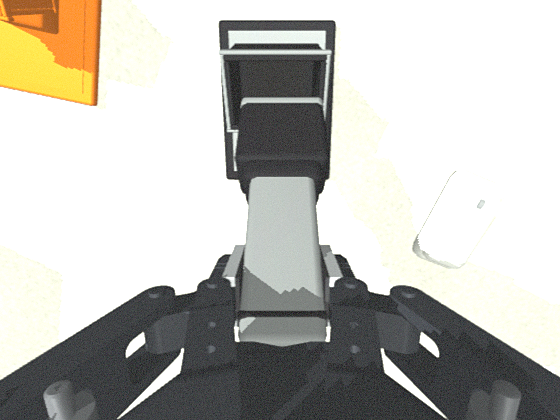

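>>> apply_moves:
  series:
    - [[0, -0.03, 0], 0, 0]
    - [[0.067, 0, 0.083], 0, 0]
    - [[0.067, 0, 0.083], 0, 0]
    - [[0.067, 0, 0.083], 0, 0]
    - [[0.067, 0, 0.083], 0, 0]
    - [[0.067, 0, 0.083], 0, 0]
    - [[0, 0, 0], 0, 0]
    - [[0, 0, 0], 0, 0]

```text
t: 11.98
tcp_pos: [0.4247, 0.3404, 0.1599]
tcp_rot: [3.072, 0.658, -0.002]
ft_force: [-0.2, -0.3, -2.5]
grip_width: 0.39
finger_force: 60.6
```

```bash
python3 tilt.py | head -2
```

```text
c [ 0.0226  0.0006 -0.0011] n [ 0.778  0.003 -0.628] lean 38.91 grip-centre dist 0.0133 2541
[0.42465204 0.34042493 0.16033769] [ 0.29887901 -0.54169511 -2.54132057]
```

>>> apply_moves:
  series:
    - [[0.03, 0, 0], 0, 0]
    - [[0.055, 0, -0.05], 0, 0]
    - [[0.055, 0, -0.05], 0, 0]
    - [[0.055, 0, -0.045], 0, 0]
    - [[0.055, 0, -0.04], 0, 0]
    - [[0.055, 0, -0.03], 0, 0]
    - [[0.055, 0, -0.03], 0, 0]
    - [[0.055, 0, -0.025], 0, 0]
    - [[0, 0, 0], 0, 0]
    - [[0, 0, 0], 0, 0]

```text
t: 12.87
tcp_pos: [0.4535, 0.3534, 0.181]
tcp_rot: [-3.072, -0.658, -0.002]
ft_force: [-2.9, 0.2, -1.5]
grip_width: 0.391
finger_force: 61.1
```

```bash
python3 tilt.py | head -2
```

```text
c [0.0194 0.0006 0.0093] n [ 0.922  0.001 -0.387] lean 22.76 grip-centre dist 0.0112 2537
[0.45341669 0.35335084 0.18100646] [-1.70931866 -0.92495627 -2.76397597]
```

>>> apply_moves:
  series:
    - [[0.025, 0, 0.07], 0, 0]
    - [[0.025, 0, 0.07], 0, 0]
    - [[0.025, 0, 0.07], 0, 0]
    - [[0.025, 0, 0.07], 0, 0]
    - [[0.025, 0, 0.07], 0, 0]
    - [[0.02, 0, 0.05], 0, 0]
    - [[0, 0, 0], 0, 0]
    - [[0, 0, 0], 0, 0]

```text
t: 13.58
tcp_pos: [0.4631, 0.3577, 0.1506]
tcp_rot: [-3.072, -0.658, -0.0]
ft_force: [-0.1, 0.2, -2.6]
grip_width: 0.391
finger_force: 61.0
```

```bash
python3 tilt.py | head -2
```

```text
c [0.0193 0.0007 0.0096] n [ 0.922  0.002 -0.388] lean 22.85 grip-centre dist 0.011 2542
[0.46312005 0.35775192 0.15090244] [ 0.76829155 -0.01392493 -1.76530421]
```

>>> apply_moves:
  series:
    - [[0.01, 0, 0.03], 0, 0]
    - [[0.01, 0, 0.03], 0, 0]
    - [[0, 0, 0], 0, 0]
    - [[0, 0, 0], 0, 0]

```text
t: 13.97
tcp_pos: [0.4644, 0.3583, 0.1462]
tcp_rot: [-3.072, -0.658, -0.0]
ft_force: [-0.8, -0.0, -1.8]
grip_width: 0.387
finger_force: 61.3
```

>>> apply_moves:
  series:
    - [[0.004, 0, 0.013], 0, 0]
    - [[0.004, 0, 0.013], 0, 0]
    - [[0, 0, 0], 0, 0]
    - [[0, 0, 0], 0, 0]

```text
t: 14.3
tcp_pos: [0.4647, 0.3585, 0.1459]
tcp_rot: [-3.072, -0.658, -0.002]
ft_force: [-4.2, -2.7, 9.6]
grip_width: 0.389
finger_force: 62.8
```

>>> apply_moves:
  series:
    - [[0.02, 0, 0.01], 0, 0]
    - [[0.02, 0, 0.01], 0, 0]
    - [[0, 0, 0], 0, 0]
    - [[0, 0, 0], 0, 0]

```text
t: 14.63
tcp_pos: [0.4677, 0.3598, 0.1463]
tcp_rot: [-3.071, -0.658, -0.005]
ft_force: [-7.2, -4.6, 22.8]
grip_width: 0.39
finger_force: 64.2
```

```bash
python3 tilt.py | head -2
```

```text
c [0.0189 0.0006 0.0106] n [ 0.931 -0.    -0.366] lean 21.45 grip-centre dist 0.0108 2538
[0.46769173 0.35986123 0.14630778] [-8.36435747 -4.24318142 22.52325992]
```

It's on the pocket floor (23 N upward). I'm letting go and pulling back.

>>> apply_moves:
  series:
    - [[0, 0, 0], 0, 1]
    - [[0, 0, 0], 0, 1]
    - [[0, 0, 0], 0, 1]
    - [[0, 0, 0], 0, 1]
    - [[0, 0, 0], 0, 1]
    - [[0, 0, 0], 0, 1]
    - [[0, 0, 0], 0, 1]
    - [[0, 0, -0.1], 0, 1]
    - [[0, 0, -0.2], 0, 1]
    - [[0, 0, -0.3], 0, 1]
    - [[0, 0, -0.3], 0, 1]
    - [[0, 0, -0.3], 0, 1]
    - [[0, 0, -0.3], 0, 1]
    - [[-0.3, 0, -0.1], 0, 1]
    - [[-0.4, 0, 0], 0, 1]
    - [[-0.4, 0, 0], 0, 1]
    - [[0, 0, 0], 0, 1]
    - [[0, 0, 0], 0, 1]
    - [[0, 0, 0], 0, 1]

```text
t: 16.27
tcp_pos: [0.3929, 0.3261, 0.2634]
tcp_rot: [-3.072, -0.658, -0.002]
ft_force: [0.6, 0.0, 0.2]
grip_width: 1.001
finger_force: 0.0
```

Run:
```python
from h import *
s=snap('wrist');b=snap('side')
m=np.zeros((300,800,3),np.uint8);m[:,:400]=cv2.resize(cv2.convertScaleAbs(s['frame'],alpha=1.6),(400,300))
m[:,400:]=cv2.resize(cv2.convertScaleAbs(b['frame'][200:350,220:420],alpha=1.8,beta=15),(400,300));cv2.imwrite('pics/g.png',m)
q=cloud(b).reshape(-1,3);q=q[(abs(q[:,0]-.45)<.05)&(abs(q[:,1]-.355)<.05)&(q[:,2]>.172)&(q[:,2]<.21)];print(len(q),q.mean(0),q.max(0))
q=cloud(s).reshape(-1,3);q=q[(abs(q[:,0]-.45)<.05)&(abs(q[:,1]-.355)<.05)&(q[:,2]>.165)&(q[:,2]<.195)];print(len(q),q.mean(0),q.min(0),q.max(0))
print(arm.observe()['ft_force'])
```

```text
85 [0.43981215 0.3508253  0.17687158] [0.45493992 0.36742513 0.18224954]
2029 [0.43863678 0.34791991 0.17486144] [0.4176317  0.32731619 0.16500621] [0.45832768 0.36785318 0.18274043]
[ 0.71258012  0.56806845 -0.57742751]
```

View pics/g.png

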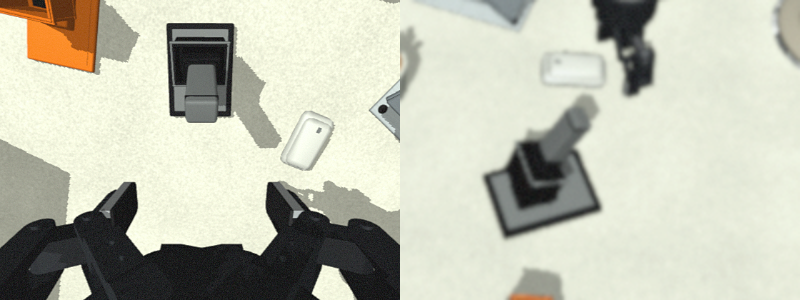

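The scanner is back in the pocket, but it leans about 5° too far: its nose stayed near the back wall, and the tail is at wrist px (202,108). I'll regrip it and bring the nose to the front wall.

>>> apply_moves:
  series:
    - [[0.28, -0.02, 0], 0, 1]
    - [[0.28, 0, 0], 0, 1]
    - [[0.28, 0, 0.1], 0, 1]
    - [[0, 0, 0.3], 0, 1]
    - [[0, 0, 0.3], 0, 1]
    - [[0, 0, 0.3], 0, 1]
    - [[0, 0, 0.3], 0, 1]
    - [[0, 0, 0.2], 0, 1]
    - [[0, 0, 0.1], 0, 1]
    - [[0, 0, 0], 0, 1]
    - [[0, 0, 0], 0, 0]
    - [[0, 0, 0], 0, 0]
    - [[0, 0, 0], 0, 0]
    - [[0, 0, 0], 0, 0]
    - [[0, 0, 0], 0, 0]
    - [[0, 0, 0], 0, 0]
    - [[0, 0, 0], 0, 0]

```text
t: 17.78
tcp_pos: [0.4495, 0.3532, 0.1436]
tcp_rot: [-3.072, -0.658, -0.002]
ft_force: [-0.8, -0.4, 5.5]
grip_width: 0.389
finger_force: 60.0
```

```bash
python3 tilt.py | head -2
```

```text
c [0.0201 0.0006 0.0064] n [ 0.859  0.003 -0.512] lean 30.8 grip-centre dist 0.0099 2536
[0.44950306 0.35321641 0.14361778] [-0.34650455 -0.04470527  5.56798093]
```

>>> apply_moves:
  series:
    - [[0, 0, -0.03], 0, 0]
    - [[0.06, 0, -0.05], 0, 0]
    - [[0.06, 0, -0.045], 0, 0]
    - [[0.06, 0, -0.035], 0, 0]
    - [[0.06, 0, -0.03], 0, 0]
    - [[0.06, 0, -0.025], 0, 0]
    - [[0, 0, 0], 0, 0]
    - [[0, 0, 0], 0, 0]

```text
t: 18.5
tcp_pos: [0.4701, 0.3624, 0.159]
tcp_rot: [3.072, 0.658, 0.0]
ft_force: [-3.0, -2.7, -3.4]
grip_width: 0.39
finger_force: 60.8
```

```bash
python3 tilt.py | head -2
```

```text
c [0.0169 0.0007 0.0169] n [ 0.943  0.001 -0.331] lean 19.35 grip-centre dist 0.0077 2538
[0.47009353 0.36242331 0.15896843] [-2.84287019 -2.42142035 -3.1703457 ]
```

>>> apply_moves:
  series:
    - [[-0.06, 0, 0], 0, 0]
    - [[-0.06, 0, 0], 0, 0]
    - [[0, 0, 0], 0, 0]
    - [[0.018, 0, 0.05], 0, 0]
    - [[0.018, 0, 0.05], 0, 0]
    - [[0, 0, 0], 0, 0]
    - [[0, 0, 0], 0, 0]

```text
t: 19.13
tcp_pos: [0.4641, 0.3598, 0.151]
tcp_rot: [3.072, 0.658, -0.001]
ft_force: [-1.1, 1.0, -3.2]
grip_width: 0.389
finger_force: 60.8
```

>>> apply_moves:
  series:
    - [[0.009, 0, 0.025], 0, 0]
    - [[0.009, 0, 0.025], 0, 0]
    - [[0, 0, 0], 0, 0]
    - [[0, 0, 0], 0, 0]

```text
t: 19.47
tcp_pos: [0.4653, 0.3603, 0.148]
tcp_rot: [-3.072, -0.658, -0.001]
ft_force: [-1.3, -0.8, 1.2]
grip_width: 0.392
finger_force: 61.1
```

```bash
python3 tilt.py | head -2
```

```text
c [0.017  0.0007 0.0167] n [ 0.943  0.003 -0.334] lean 19.52 grip-centre dist 0.0077 2540
[0.46525169 0.36034634 0.14795185] [-0.97535083 -0.56097945  1.93987596]
```

>>> apply_moves:
  series:
    - [[-0.01, 0, 0.012], 0, 0]
    - [[-0.01, 0, 0.012], 0, 0]
    - [[0, 0, 0], 0, 0]
    - [[0, 0, 0], 0, 0]

```text
t: 19.85
tcp_pos: [0.4646, 0.3601, 0.1476]
tcp_rot: [-3.071, -0.658, -0.006]
ft_force: [-2.4, -1.7, 10.1]
grip_width: 0.389
finger_force: 62.4
```

>>> apply_moves:
  series:
    - [[0, 0, 0], 0, 1]
    - [[0, 0, 0], 0, 1]
    - [[0, 0, 0], 0, 1]
    - [[0, 0, 0], 0, 1]
    - [[0, 0, 0], 0, 1]
    - [[0, 0, 0], 0, 1]
    - [[0, 0, 0], 0, 1]
    - [[0, 0, -0.1], 0, 1]
    - [[0, 0, -0.2], 0, 1]
    - [[0, 0, -0.3], 0, 1]
    - [[0, 0, -0.3], 0, 1]
    - [[0, 0, -0.3], 0, 1]
    - [[0, 0, -0.3], 0, 1]
    - [[-0.3, 0, -0.1], 0, 1]
    - [[-0.4, 0, 0], 0, 1]
    - [[-0.4, 0, 0], 0, 1]
    - [[0, 0, 0], 0, 1]
    - [[0, 0, 0], 0, 1]
    - [[0, 0, 0], 0, 1]

```text
t: 21.43
tcp_pos: [0.3891, 0.3261, 0.2665]
tcp_rot: [-3.072, -0.658, -0.002]
ft_force: [-0.4, 0.2, -1.0]
grip_width: 1.004
finger_force: 0.0
```

Run:
```python
from h import *
s=snap('wrist');b=snap('side');a=snap('top')
m=np.zeros((300,800,3),np.uint8);m[:,:400]=cv2.resize(cv2.convertScaleAbs(s['frame'],alpha=1.6),(400,300))
m[:,400:]=cv2.resize(cv2.convertScaleAbs(a['frame'],alpha=1.6),(400,300));cv2.imwrite('pics/i.png',m)
q=cloud(b).reshape(-1,3);q=q[(abs(q[:,0]-.45)<.05)&(abs(q[:,1]-.355)<.05)&(q[:,2]>.172)&(q[:,2]<.21)];print(len(q),q.mean(0),q.max(0))
q=cloud(s).reshape(-1,3);q=q[(abs(q[:,0]-.45)<.05)&(abs(q[:,1]-.355)<.05)&(q[:,2]>.165)&(q[:,2]<.195)];print(len(q),q.mean(0),q.min(0),q.max(0))
```

```text
128 [0.45111362 0.35708881 0.17928454] [0.46821747 0.37580633 0.18705626]
2121 [0.45095185 0.35491486 0.17971842] [0.43070297 0.33446319 0.16502319] [0.47131223 0.37536556 0.18606202]
```

View pics/i.png

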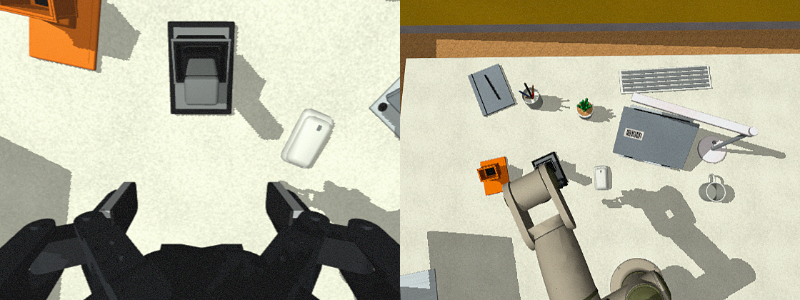

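The tail is back where it started (0.451, 0.357, 0.179; wrist px (203,82)), and nothing else on the desk has moved. I'm handing in.

```bash
python3 -c "
from rig import arm
print(arm.sign_off())"
```

```text
the job is handed in; nothing more can be done
None
```

I held the scanner on the label for about 1.5 s at roughly 10 cm (within about 1° of square), put it back at the bottom of its holder after one regrip to correct its lean, and handed the job in at about 21.5 s; no verdict came back.

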